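Dose the mixing pails with hardener for the spray booth

ROBOT

A 7-joint arm with a two-finger parallel gripper is mounted at the origin on the work surface. World frame = base frame: x ahead of the robot, y to its left, z up, the work surface at z = 0. Lengths are in m, angles in rad, forces in N, time in s.
With the tool pointing down it reaches from about 0.425 to 0.925 m from the base axis. Payload 6.8 kg.
Tool frame: the origin (TCP) lies midway between the tips of the shut fingers; the grasp point (between the pads) lies 19 mm behind it (bot.pinch_z is the distance from the TCP to the grasp point, in m); z points along the fingers, y is the line along which they close (so a half turn about z gives the same grasp; the last joint's range is limited). The gripper opens to 85 mm and grips with 20 to 120 N. Pads are 22 mm wide; open, the fingers measure 114 mm over their backs; the gripper's body (76 mm by 85 mm) begins 54 mm behind the grasp point. The pads swing forward as they close: fully open they stand 13 mm farther back than shut.
Start: joints at [-1.437, 0.477, 0.022, 1.555, -0.011, 1.109, -0.083], TCP at [0.162, 0.655, 0.231] pointing down, gripper open.
Joint ranges: [-2.96, 2.96], [-0.34, 2.1], [-1.41, 1.46], [0.24, 2.44], [-1.37, 4.51], [0.17, 1.92], [-2.96, 2.96]. Speed limits (rad/s): [2.39, 2.39, 3.14, 3.14, 3.14, 3.14, 3.14].

INTERFACE

Orientations are given as a unit quaternion [w, x, y, z].
In Python, from station import bot, imaging gives the robot as it stands. The module is installed in compiled form; this text tells all that it offers.
- The arm moves only by the tool carry_out, never from a script. Its argument "targets" is a list of rows, each a list of 5 numbers: the shift along the tool's x, y, z in cm, then the turn about the tool's z in degrees, then the opening, from -1 (shut) to 1 (fully open). In form: [[x, y, z, yaw, gripper], ...]. A call has 1 to 12 rows; each row shifts and turns the commanded pose from where the row before left it, along the tool's axes as they then stand; what a row does not reach is not made up. A row lasts 1/10 s, in which the tool goes at most 50 mm and 8.59 degrees, less where a joint would pass 70% of its speed; a pose out of reach is approached as far as the arm can. A call is refused whole if a number of a shift passes 5 or a number of a turn 8.59, either way. A call with a gripper value outside its range is refused whole. The fingers move at their own pace and stop on an object; "force" is the grip in N (left out, the last holds). Time passes only in rows, so rows that do not move let the fingers close. It gives the time, the measured TCP pose, the force, the opening and the grip force at its end, in the units of the state.
- bot.get_obs(): the state, without advancing time (a new reading comes with each control period).
- imaging.read_camera(name): name is "scene" or "top" or "wrist"; returns the picture (420x560x3 uint8, red, green, blue); there is no depth.
- imaging.calibration(name): a dict with "fx", "fy", "cx", "cy" (pixels), "k1" (the pictures are not rectified: a ray, as slopes to the right and down, at radius r is drawn at 1 + k1 r^2 times it, then the intrinsics apply), "extrinsics" (4x4, takes a point from world to camera coordinates). Camera axes: x right, y up, looking along -z (the intrinsics and any distortion apply to the point x, -y, -z); pixel columns grow to the right and rows downward; lengths in m; the calibration is good to about 2 mm. A picture is of the moment at which its call begins: read the wrist's pose just before it. calibration takes no time and is no camera call; for the wrist camera it gives the pose at the moment of the call.
- bot.hand_in(): hands the job in; it is judged then, once.
The state is a dict: "t": time; "q": joint angles; "joint_vel": joint speeds; "joint_torque": joint torques, N m; "eef_pos": TCP position; "tool_rot": TCP orientation; "contact_force": force on the tool from outside, world axes, zero at the start; "torque": the same for the moment, N m; "gripper_width": opening from 0.0 (shut) to 1.0 (fully open); "grasp_force": force on a finger pad.
Only numpy, scipy, OpenCV 4.12 (cv2) and the standard library are available. Lean on these libraries where they do the work, as an engineer would, in place of code of your own. Each camera call takes 0.05 s, during which the arm holds its last target. There are 200 camera calls.

TASK

Get the hanging mixing pails ready for the booth, one after another in spraying order: grey sealer, blue base coat, yellow mid coat, white clear coat (skip any that is not there). Lift each pail off its hook, stand it on the scale's pan with its mouth under the pump's spout, press the red plunger all the way down so that it gets a full stroke of hardener, and then stand it upright in the carry tray. Do not work the pump without a pail under the spout, and leave the jar, the bottle and the can where they are.

Things in the scene. Friction and masses are not known exactly. Their poses are not given: they have to be found in the camera images.
- pail_grey: dark grey plastic mixing pail (sealer), may be absent: open cup 80 mm high, outer radius 34 mm at the foot, 38 mm at the rim, wall 3 mm, about 0.15 kg, with a stiff wire bail that always stands up (legs at y = -41 and +41 mm). Origin at the centre of its underside, z up its axis. At the start it hangs upright by the bail's tube across the two prongs of a hook
- grey_grip (a point): middle of the black hand tube on top of the dark grey pail's bail: 12 mm thick, 74 mm long, along the pail's y axis, its axis 160 mm above the pail's underside; pinch it here from above, fingers closing along the pail's x
- pail_blue: blue plastic mixing pail (base coat), may be absent: open cup 80 mm high, outer radius 34 mm at the foot, 38 mm at the rim, wall 3 mm, about 0.15 kg, with a stiff wire bail that always stands up (legs at y = -41 and +41 mm). Origin at the centre of its underside, z up its axis. At the start it hangs upright by the bail's tube across the two prongs of a hook
- blue_grip (a point): middle of the black hand tube on top of the blue pail's bail: 12 mm thick, 74 mm long, along the pail's y axis, its axis 160 mm above the pail's underside; pinch it here from above, fingers closing along the pail's x
- pail_yellow: yellow plastic mixing pail (mid coat), may be absent: open cup 80 mm high, outer radius 34 mm at the foot, 38 mm at the rim, wall 3 mm, about 0.15 kg, with a stiff wire bail that always stands up (legs at y = -41 and +41 mm). Origin at the centre of its underside, z up its axis. At the start it hangs upright by the bail's tube across the two prongs of a hook
- yellow_grip (a point): middle of the black hand tube on top of the yellow pail's bail: 12 mm thick, 74 mm long, along the pail's y axis, its axis 160 mm above the pail's underside; pinch it here from above, fingers closing along the pail's x
- pail_white: white plastic mixing pail (clear coat), may be absent: open cup 80 mm high, outer radius 34 mm at the foot, 38 mm at the rim, wall 3 mm, about 0.15 kg, with a stiff wire bail that always stands up (legs at y = -41 and +41 mm). Origin at the centre of its underside, z up its axis. At the start it hangs upright by the bail's tube across the two prongs of a hook
- white_grip (a point): middle of the black hand tube on top of the white pail's bail: 12 mm thick, 74 mm long, along the pail's y axis, its axis 160 mm above the pail's underside; pinch it here from above, fingers closing along the pail's x
- rack: fixed dark steel hanging rack, 480 mm long along its y. Origin on the table below the hooks' notches; the prongs point along its -x. Four hooks, some empty, at y = -165, -55, +55, +165 mm, each of two prongs 7 mm thick, 52 mm apart. Cross bar behind them at x = 84 to 96 mm, top 237 mm high; two end posts, 240 mm high, at x = 95, y = -230 and +230 mm
- hook0 (a point): hook 0 (rack y = -165 mm): where the middle of a hung pail's tube lies, 222 mm above the table, tube along the rack's y. The prong tips are 22 mm in front of it (rack -x) and turn up 15 mm from the notch: to unhook, lift the pail 20 to 50 mm straight up (higher, its rim meets the prongs), then bring it out along the rack's -x by 80 mm or more
- hook1 (a point): hook 1 (rack y = -55 mm): where the middle of a hung pail's tube lies, 222 mm above the table, tube along the rack's y. The prong tips are 22 mm in front of it (rack -x) and turn up 15 mm from the notch: to unhook, lift the pail 20 to 50 mm straight up (higher, its rim meets the prongs), then bring it out along the rack's -x by 80 mm or more
- hook2 (a point): hook 2 (rack y = 55 mm): where the middle of a hung pail's tube lies, 222 mm above the table, tube along the rack's y. The prong tips are 22 mm in front of it (rack -x) and turn up 15 mm from the notch: to unhook, lift the pail 20 to 50 mm straight up (higher, its rim meets the prongs), then bring it out along the rack's -x by 80 mm or more
- hook3 (a point): hook 3 (rack y = 165 mm): where the middle of a hung pail's tube lies, 222 mm above the table, tube along the rack's y. The prong tips are 22 mm in front of it (rack -x) and turn up 15 mm from the notch: to unhook, lift the pail 20 to 50 mm straight up (higher, its rim meets the prongs), then bring it out along the rack's -x by 80 mm or more
- scale: fixed black mixing scale with a round steel pan, radius 90 mm; origin on the table under the pan's centre; a console 32 mm high stands on its -y side, 105 to 195 mm from the centre
- pan (a point): centre of the pan's top face, 40 mm above the table
- pump: fixed round hardener tin (white, red band, radius 48 mm, 132 mm high) behind the scale, with a hand pump on top (radius 26 mm, up to 186 mm) and a red plunger knob above. Origin on the table on the tin's axis. A fixed steel spout, 10 mm thick, runs along the tin's -x at 163 mm height out over the pan and turns down at its end, 125 mm from the axis
- spout (a point): mouth of the spout, 144 mm above the table; axes as the tin's. Bring a pail in just above the pan from 65 mm or more before the spout's end, moving along the tin's +x, its bail tube across the spout (along the tin's y): the rim (120 mm high on the pan) passes below the spout's mouth, the bail tube (200 mm) above the spout. It goes out the same way
- knob_top (a point): centre of the top of the pump's red plunger knob (44 mm across, flat top), 235 mm above the table when up; it moves with the knob
- plunger (a joint): stroke of the spring plunger in m: 0 up, 0.028 all the way down at its stop; the spring needs 3 N to start and 9 N at the stop, and lifts the knob again when it is let go
- tray: loose aluminium carry tray, 115 x 355 mm outside (x, y), 24 mm high, walls and floor 4 mm thick, 0.7 kg; origin at the centre of its underside; it takes three pails in a row along its y, at about y = -115, 0 and +115 mm
- jar: bystander: amber jar with a black cap, radius 36 mm, 85 mm high; origin at the centre of its underside
- toner: bystander: blue toner bottle with a white cap, radius 24 mm, 130 mm high; origin at the centre of its underside
- tin: bystander: small steel can, radius 42 mm, 100 mm high; origin at the centre of its underside
Things that resemble listed ones, but are neither listed nor needed, are in the scene too. There is more than one size of the pail_yellow; the one meant has the size given above.

How it is judged:
By the outcome, as a careful person would: the job done as asked, in the order asked, and still so for the second after the job is handed in, with the robot touching nothing.
Of pail_grey, pail_blue, pail_yellow, pail_white only 2 to 3 are there at a start; the rules pass over those that are not, and their reading is None.
At some moment in a run one of tray may be knocked a few centimetres aside while the robot is not near it.
Once in a run the grip may slacken for a moment while it holds something.
It also fails if it takes over 210 s, if anything falls off the work surface, if the arm or the gripper's body presses on something with over 40 N, if the wrist force passes 120 N, or if a joint passes its speed limit or range.

## Working session

There is one attempt and no reset: what is moved stays moved. The work goes in short steps, Python scripts to look and compute and a tool call to move; the robot and the scene stay as the last step left them, time stands still between calls to the robot, and variables do not carry over. Pictures are saved under pics/ and viewed, at most 14 in all, crops included, and the job is handed in when it is done.

Besides the shell and the picture viewer there is one more tool, called after ">>>" in YAML: its name, and indented under it one key for each argument. carry_out: Moves the arm, as the interface text tells. Its arguments: {"type":"object","properties":{"targets":{"type":"array"},"force":{"type":"number"}},"required":["targets"]}

```bash
mkdir -p pics
python3 - <<'E'
from station import bot, imaging
import cv2,numpy as np
o=bot.get_obs(); print(o['t'],o['eef_pos'],o['tool_rot'],o['gripper_width'],bot.pinch_z)
for n in ['scene','top']:
    im=imaging.read_camera(n); cv2.imwrite(f'pics/{n}0.png',im[:,:,::-1])
    c=imaging.calibration(n); print(n,c)
E
```

```text
0.0 [0.16149221 0.65480914 0.23033945] [-4.45861251e-05  1.20576089e-01  9.92703692e-01 -8.85338610e-04] 0.9990363001185799 0.0187
scene {'fx': 493.7436361099617, 'fy': 493.7436361099617, 'cx': 280.7069280948635, 'cy': 200.53502533511187, 'k1': 0.03750238543666498, 'extrinsics': array([[ 2.76090209e-01,  9.61131672e-01, -3.26190783e-04,
        -1.75088253e-01],
       [-5.99091932e-01,  1.72357725e-01,  7.81908992e-01,
         2.19721313e-01],
       [ 7.51573718e-01, -2.15681999e-01,  6.23392510e-01,
        -1.96660795e+00],
       [ 0.00000000e+00,  0.00000000e+00,  0.00000000e+00,
         1.00000000e+00]])}
top {'fx': 399.9387245696942, 'fy': 399.9387245696942, 'cx': 271.95461985091237, 'cy': 209.69668850904208, 'k1': 0.029718820259099055, 'extrinsics': array([[-0.01340371, -0.99989352,  0.00577028,  0.00803392],
       [ 0.98767093, -0.01233927,  0.15605731, -0.57998019],
       [-0.15596949,  0.00779089,  0.98773115, -1.11838855],
       [ 0.        ,  0.        ,  0.        ,  1.        ]])}
```

View pics/scene0.png

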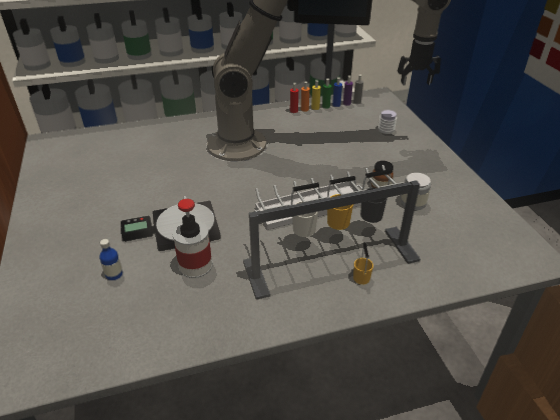

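View pics/top0.png

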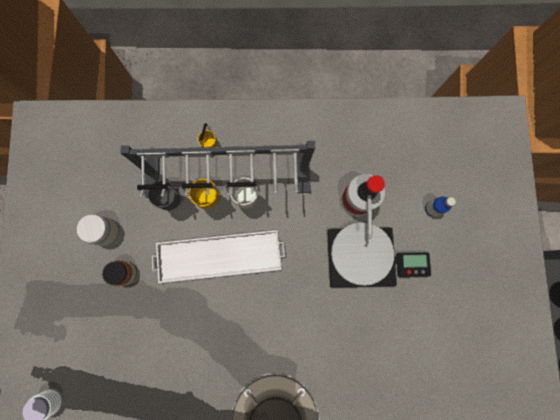

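The scene view shows white, yellow and grey pails hanging (about (305,220), (340,212), (373,205)) and a small yellow pail standing behind the rack at (364,270). No blue pail. In the top view grey is at (163,195), yellow at (203,193) and white at (244,190). The rightmost hook is empty, the tray is at (220,257), and the pan at (363,254). Yellow candidates: the hung one at top (203,193), and the standing one at (207,138), which is clearly smaller. The hung one matches the given size, so it is the one meant. One enlarged crop will confirm this and give the measurements.

Run:
```python
import cv2
t=cv2.imread('pics/top0.png')
a=t[125:290,110:310]; cv2.imwrite('pics/c1.png',cv2.resize(a,None,fx=3.6,fy=3.6,interpolation=cv2.INTER_CUBIC))
a=t[165:295,320:470]; cv2.imwrite('pics/c2.png',cv2.resize(a,None,fx=4.5,fy=4.5,interpolation=cv2.INTER_CUBIC))
```

```text
(no output)
```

View pics/c1.png

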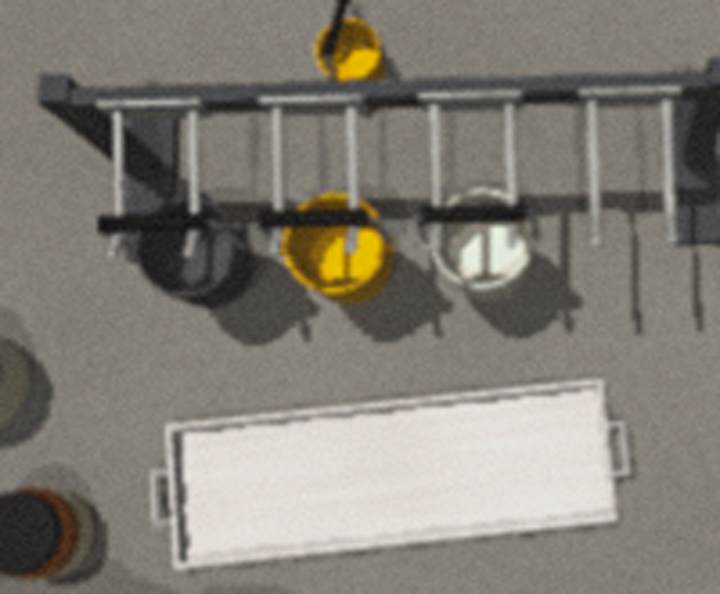

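View pics/c2.png

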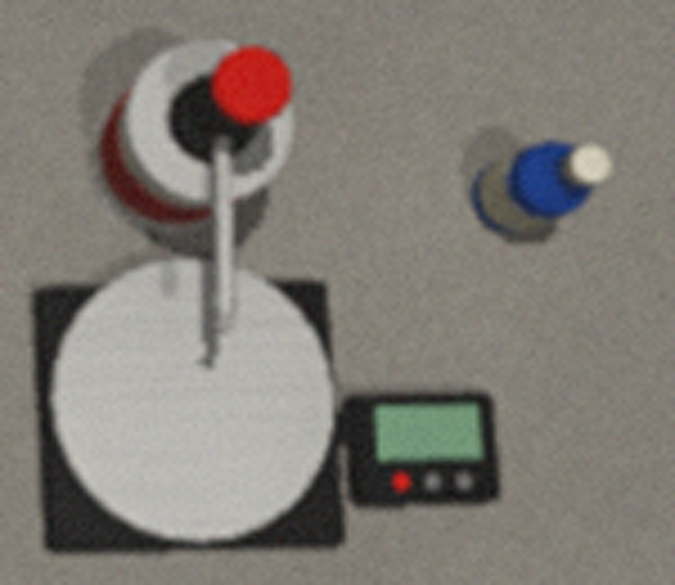

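The crop confirms the hung yellow pail (338,245) is the same size as grey and white; the standing one (348,50) is smaller. Now computing world positions.

```bash
cat > h.py <<'E'
from station import bot, imaging
import cv2,numpy as np
def w(name,uv,z,c=None):
    c=c or imaging.calibration(name); E=np.array(c['extrinsics']); R,t=E[:3,:3],E[:3,3]
    d=(np.array(uv,float)-[c['cx'],c['cy']])/[c['fx'],c['fy']]; s=d.copy()
    for _ in range(20): s=d/(1+c['k1']*(s@s))
    o=-R.T@t; r=R.T@np.array([s[0],-s[1],-1.]); return o+r*(z-o[2])/r[2]
def px(name,p,c=None):
    c=c or imaging.calibration(name); E=np.array(c['extrinsics'])
    q=E[:3,:3]@np.array(p,float)+E[:3,3]; s=np.array([q[0],-q[1]])/-q[2]
    return s*(1+c['k1']*(s@s))*[c['fx'],c['fy']]+[c['cx'],c['cy']]
def st():
    from scipy.spatial.transform import Rotation as Ro
    o=bot.get_obs(); q=o['tool_rot']; R=Ro.from_quat([q[1],q[2],q[3],q[0]]).as_matrix()
    return o,np.array(o['eef_pos']),R
E
python3 - <<'E'
from h import *
np.set_printoptions(precision=4,suppress=True)
def c1(u,v): return ((u+.5)/3.6-.5+110,(v+.5)/3.6-.5+125)
def c2(u,v): return ((u+.5)/4.5-.5+320,(v+.5)/4.5-.5+165)
for n,a,b in [('grey',(98,224),(210,218)),('yel',(262,217),(370,215)),('white',(423,214),(525,213))]:
    A=w('top',c1(*a),.226);B=w('top',c1(*b),.226);print(n,(A+B)/2,np.linalg.norm(A-B),np.degrees(np.arctan2(*(A-B)[:2][::1])))
print('posts',w('top',c1(55,88),.24),w('top',c1(718,85),.24))
T=np.array([w('top',c1(*p),.024) for p in [(165,424),(602,380),(617,520),(178,568)]]);print('tray',T.mean(0),T)
print('tray sides',np.linalg.norm(T-np.roll(T,-1,0),axis=1))
print('knob',w('top',c2(253,86),.235)); print('pan',w('top',c2(193,400),.04)); print('spout',w('top',c2(226,325),.155),'root',w('top',c2(221,145),.168))
print('bar?',w('top',c1(300,92),.237))
for (a,b) in [((118,105),(114,250)),((192,105),(190,250)),((668,95),(672,240)),((593,95),(597,242))]: print('prong',w('top',c1(*a),.222),w('top',c1(*b),.23))
print('toner',w('top',c2(589,164),.13),'jar',w('top',c1(22,532),.085))
# wrist info
o,p,R=st();print(R)
E
```

```text
grey [0.6143 0.2958 0.226 ] 0.07609157818744622 -2.5282392401953206
yel [0.6165 0.1853 0.226 ] 0.07390709186712856 -0.43472041122726846
white [0.617 0.077 0.226] 0.07011037136142008 0.10168255634666379
posts [0.7048 0.3617 0.24  ] [ 0.7023 -0.092   0.24  ]
tray [0.4497 0.1578 0.024 ] [[ 0.4911  0.3411  0.024 ]
 [ 0.5222 -0.0133  0.024 ]
 [ 0.4091 -0.0236  0.024 ]
 [ 0.3763  0.3269  0.024 ]]
tray sides [0.3557 0.1136 0.352  0.1157]
knob [ 0.6115 -0.2538  0.235 ]
pan [ 0.4503 -0.2579  0.04  ]
spout [ 0.488  -0.2525  0.155 ] root [ 0.5916 -0.2518  0.168 ]
bar? [0.7014 0.1956 0.237 ]
prong [0.6979 0.3245 0.222 ] [0.5936 0.321  0.23  ]
prong [0.6975 0.2733 0.222 ] [0.593  0.2697 0.23  ]
prong [ 0.7012 -0.0587  0.222 ] [ 0.596  -0.0586  0.23  ]
prong [ 0.7018 -0.0062  0.222 ] [ 0.5952 -0.0073  0.23  ]
toner [ 0.5843 -0.4806  0.13  ] jar [0.4063 0.4284 0.085 ]
[[-0.9709  0.2394 -0.0003]
 [ 0.2394  0.9709 -0.0016]
 [-0.0001 -0.0017 -1.    ]]
```

Targets: grey tube (0.615,0.296), yellow (0.6165,0.185), white (0.617,0.077). Spacing is 110 mm and rack yaw about 0, both as expected. Spout mouth is at about (0.487,-0.2525) and the knob at (0.6115,-0.254). The tray is at (0.450,0.158), yaw about +5°. First I turn the tool so it closes along x, while rising.

>>> carry_out:
  targets:
    - [0,0,-1,8.46,1]
    - [0,0,-1,8.46,1]
    - [0,0,-1,8.46,1]
    - [0,0,-1,8.46,1]
    - [0,0,-1,8.46,1]
    - [0,0,-1,8.46,1]
    - [0,0,-1,8.46,1]
    - [0,0,-1,8.46,1]
    - [0,0,-1,8.46,1]
    - [0,0,0,0,1]
  force: 60

```text
t: 1.1
eef_pos: [0.1616, 0.6559, 0.3223]
tool_rot: [-0.0, 0.707, 0.707, 0.001]
contact_force: [0.2, -0.7, 0.8]
gripper_width: 1.003
grasp_force: 0.0
```

>>> carry_out:
  targets:
    - [-3,3.78,0,0,1]
    - [-3,3.78,0,0,1]
    - [-3,3.78,0,0,1]
    - [-3,3.78,0,0,1]
    - [-3,3.78,0,0,1]
    - [-3,3.78,0,0,1]
    - [-3,3.78,0,0,1]
    - [-3,3.78,0,0,1]
    - [-3,3.78,0,0,1]
    - [-3,3.78,0,0,1]
    - [-3,3.78,0,0,1]
    - [-3,3.78,0,0,1]

```text
t: 2.3
eef_pos: [0.6162, 0.294, 0.3203]
tool_rot: [-0.0, 0.705, 0.709, -0.001]
contact_force: [-0.0, 0.2, -0.7]
gripper_width: 1.002
grasp_force: 0.0
```

Run:
```python
from h import *
c=imaging.calibration('wrist'); o,p,R=st(); print(p,R.round(3).tolist())
im=imaging.read_camera('wrist'); cv2.imwrite('pics/w1.png',im[:,:,::-1])
for q in [(.615,.296,.222),(.615,.259,.222),(.6165,.185,.222)]: print(px('wrist',q,c))
```

```text
[0.61619531 0.29399867 0.32033073] [[-0.005, 1.0, -0.001], [1.0, 0.005, -0.0], [-0.0, -0.001, -1.0]]
[278.5695537  207.54470001]
[278.36725533 251.14684977]
[279.71024593 328.07393919]
```

View pics/w1.png

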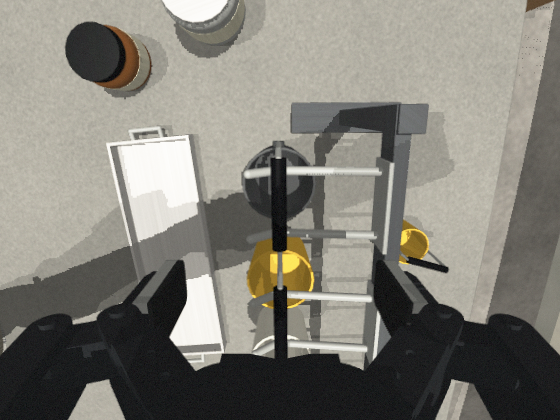

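The grey tube runs from (279,158) to (279,250). Its middle is (279,205), predicted (279,207), so the position holds. Descending, gripping and lifting.

>>> carry_out:
  targets:
    - [0.3,-0.1,3,0,1]
    - [0,0,3,0,1]
    - [0,0,3,0,1]
    - [0,0,1.8,0,1]
    - [0,0,0.9,0,1]
    - [0,0,0,0,1]

```text
t: 2.95
eef_pos: [0.6132, 0.2981, 0.2026]
tool_rot: [-0.0, 0.706, 0.708, -0.002]
contact_force: [0.9, -0.4, 0.9]
gripper_width: 1.0
grasp_force: 0.0
```

>>> carry_out:
  targets:
    - [0,0,0,0,-1]
    - [0,0,0,0,-1]
    - [0,0,0,0,-1]
    - [0,0,0,0,-1]
    - [0,0,0,0,-1]
    - [0,0,0,0,-1]
    - [0,0,0,0,-1]
    - [0,0,0,0,-1]
  force: 60

```text
t: 3.75
eef_pos: [0.615, 0.2985, 0.2049]
tool_rot: [0.0, 0.707, 0.707, 0.001]
contact_force: [1.8, 0.3, 2.6]
gripper_width: 0.118
grasp_force: 58.4
```

>>> carry_out:
  targets:
    - [0,0,-1,0,-1]
    - [0,0,-1.2,0,-1]
    - [0,0,-1.2,0,-1]
    - [0,0,0,0,-1]
    - [0,-2,0,0,-1]
    - [0,-3,0,0,-1]
    - [0,-3,0,0,-1]
    - [0,-3,0,0,-1]
    - [0,0,0,0,-1]
    - [0,0,0,0,-1]

```text
t: 4.75
eef_pos: [0.5038, 0.2987, 0.2386]
tool_rot: [-0.0, 0.707, 0.708, 0.0]
contact_force: [0.4, 0.8, -2.2]
gripper_width: 0.118
grasp_force: 58.6
```

>>> carry_out:
  targets:
    - [-3,-2.4,0,0,-1]
    - [-4.6,-2.4,0,0,-1]
    - [-4.8,-2.4,0,0,-1]
    - [-4.8,-2.2,0,0,-1]
    - [-4.8,0,0,0,-1]
    - [-4.8,0,0,0,-1]
    - [-4.8,0,0,0,-1]
    - [-4.8,0,0,0,-1]
    - [-4.8,0,0,0,-1]
    - [-4.8,0,0,0,-1]
    - [-4.6,0,0,0,-1]
    - [-4.5,0,0,0,-1]

```text
t: 5.95
eef_pos: [0.4143, -0.2482, 0.2391]
tool_rot: [0.001, 0.707, 0.707, 0.0]
contact_force: [1.4, 0.5, -0.9]
gripper_width: 0.116
grasp_force: 58.7
```

>>> carry_out:
  targets:
    - [0,0,0,0,-1]
    - [0,0,1.5,0,-1]
    - [0,0,1.5,0,-1]
    - [0,0,1,0,-1]
    - [0,0,0,0,-1]
    - [0,0,0,0,-1]

```text
t: 6.55
eef_pos: [0.4142, -0.2454, 0.1986]
tool_rot: [0.0, 0.707, 0.707, -0.0]
contact_force: [0.7, -0.0, -1.7]
gripper_width: 0.117
grasp_force: 58.6
```

Run:
```python
from h import *
c=imaging.calibration('wrist'); o,p,R=st(); print(p,o['contact_force'],R.round(3).tolist())
a=imaging.read_camera('wrist'); b=imaging.read_camera('top')
cv2.imwrite('pics/w2.png',np.vstack([cv2.resize(a[:280],(560,280)),cv2.resize(b[160:320,110:430],(560,280))])[:,:,::-1])
print(px('wrist',(.487,-.2525,.155),c),px('wrist',(.6115,-.2538,.235),c))
```

```text
[ 0.4142085  -0.24542891  0.19861702] [ 7.30990564e-01 -8.40363647e-04 -1.74154602e+00] [[0.0, 1.0, 0.0], [1.0, -0.0, -0.001], [-0.001, 0.0, -1.0]]
[395.44649064 245.38920774] [724.60914394 314.03883776]
```

View pics/w2.png

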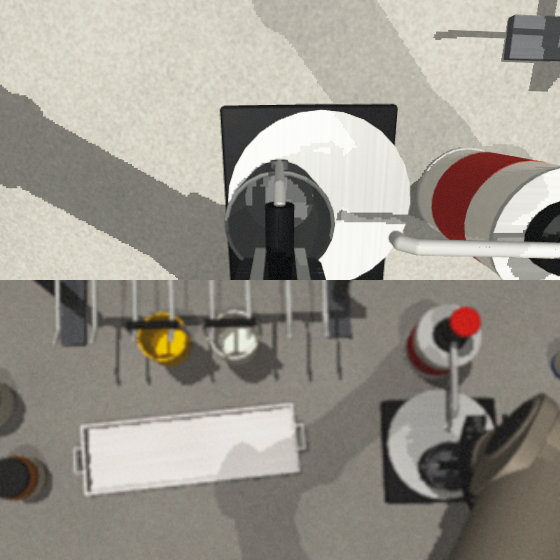

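The pail hangs upright over the front of the pan. The spout bend is at (395,242), predicted (395,245). Lowering, sliding under the spout, setting down.

>>> carry_out:
  targets:
    - [-0.4,0,0.5,0,-1]
    - [-0.3,0,0.4,0,-1]
    - [0,0,0,0,-1]
    - [0,1.2,0,0,-1]
    - [0,1.5,0,0,-1]
    - [0,1.5,0,0,-1]
    - [0,1.5,0,0,-1]
    - [0,1.5,0,0,-1]
    - [0,0,0,0,-1]
    - [0,0,0,0,-1]

```text
t: 7.65
eef_pos: [0.4861, -0.2521, 0.189]
tool_rot: [-0.0, 0.707, 0.707, -0.001]
contact_force: [0.2, 0.0, -1.6]
gripper_width: 0.118
grasp_force: 58.7
```

>>> carry_out:
  targets:
    - [0,0,0.3,0,-1]
    - [0,0,0.2,0,-1]
    - [0,0,0,0,-1]
    - [0,0,0,0,-1]

```text
t: 8.05
eef_pos: [0.4857, -0.2521, 0.1843]
tool_rot: [-0.0, 0.707, 0.707, 0.0]
contact_force: [0.1, 0.7, -1.2]
gripper_width: 0.118
grasp_force: 58.7
```

>>> carry_out:
  targets:
    - [0,0,0.1,0,-1]
    - [0,0,0.05,0,-1]
    - [0,0,0,0,-1]
    - [0,0,0,0,-1]

```text
t: 8.45
eef_pos: [0.4865, -0.2522, 0.1832]
tool_rot: [0.0, 0.707, 0.707, 0.0]
contact_force: [0.1, 0.6, 2.9]
gripper_width: 0.116
grasp_force: 59.1
```

>>> carry_out:
  targets:
    - [0,0,0,0,0.0]
    - [0,0,0,0,0.0]
    - [0,0,0,0,0.0]
    - [0,0,0,0,0.0]
    - [0,0,-1,0,0]
    - [0,0,-2,0,0]
    - [0,0,-2.5,0,0]
    - [0,0,-2.5,0,0]
    - [0,0,0,0,-1]
    - [0,0,0,0,-1]

```text
t: 9.45
eef_pos: [0.4862, -0.2521, 0.2634]
tool_rot: [0.0, 0.707, 0.707, 0.001]
contact_force: [0.6, 0.2, -1.4]
gripper_width: 0.167
grasp_force: 0.0
```

>>> carry_out:
  targets:
    - [0,3,0,0,-1]
    - [0,3.5,0,0,-1]
    - [0,3.5,0,0,-1]
    - [-0.1,2.5,0,0,-1]
    - [0,0,0,0,-1]
    - [0,0,0,0,-1]
    - [0,0,0,0,-1]

```text
t: 10.15
eef_pos: [0.6095, -0.2536, 0.2622]
tool_rot: [-0.001, 0.708, 0.707, -0.0]
contact_force: [-0.0, -0.2, -0.3]
gripper_width: 0.002
grasp_force: 0.0
```

Run:
```python
from h import *
c=imaging.calibration('wrist'); o,p,R=st(); print(p,o['gripper_width'])
a=imaging.read_camera('wrist'); b=imaging.read_camera('scene')
cv2.imwrite('pics/w3.png',np.vstack([a[140:420],cv2.resize(b[150:290,80:360],(560,280))])[:,:,::-1])
print(px('wrist',(.6115,-.2538,.235),c))
```

```text
[ 0.60948778 -0.25357758  0.26221418] 0.0015047158358432076
[283.73019315 245.75813071]
```

View pics/w3.png

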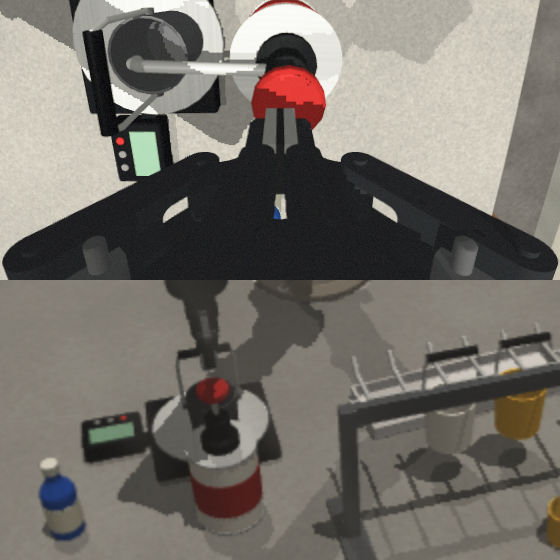

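The pail stands on the pan with the spout mouth (135,62) over its opening. The knob is under the fingertips at about (288,241). Pressing it now.

>>> carry_out:
  targets:
    - [0,0.2,1,0,-1]
    - [0,0,1,0,-1]
    - [0,0,0.6,0,-1]
    - [0,0,0.6,0,-1]
    - [0,0,0.6,0,-1]
    - [0,0,0.6,0,-1]
    - [0,0,0.6,0,-1]
    - [0,0,0.2,0,-1]
    - [0,0,0,0,-1]
    - [0,0,0,0,-1]

```text
t: 11.25
eef_pos: [0.6126, -0.2527, 0.2111]
tool_rot: [-0.001, 0.707, 0.707, 0.0]
contact_force: [-4.7, 3.9, 7.6]
gripper_width: -0.003
grasp_force: 3.7
```

>>> carry_out:
  targets:
    - [0,0,0.3,0,-1]
    - [0,0,0.2,0,-1]
    - [0,0,0.2,0,-1]
    - [0,0,0,0,-1]
    - [0,0,0,0,-1]

```text
t: 11.75
eef_pos: [0.6129, -0.2529, 0.207]
tool_rot: [-0.0, 0.707, 0.707, 0.001]
contact_force: [-10.3, 7.7, 24.5]
gripper_width: 0.001
grasp_force: 12.5
```

Force 24.5 N at full depth (z = 0.207): a full stroke. Back up and re-grip.

>>> carry_out:
  targets:
    - [0,0,-1.5,0,-1]
    - [0,0,-2.5,0,-1]
    - [0,0,-1.8,0,-1]
    - [0,0,0,0,-1]
    - [0,-3,0,0,0]
    - [0,-3.5,0,0,0]
    - [0,-3.5,0,0,0]
    - [0,-2.65,0,0,0]
    - [0,0,0,0,0]
    - [0,0,0,0,0]

```text
t: 12.75
eef_pos: [0.4865, -0.2528, 0.2613]
tool_rot: [-0.0, 0.707, 0.707, 0.0]
contact_force: [-0.5, 0.6, 0.8]
gripper_width: 0.504
grasp_force: 0.0
```

>>> carry_out:
  targets:
    - [0,0,2.5,0,0]
    - [0,0,2.5,0,0]
    - [0,0,2,0,0]
    - [0,0,1,0,0]
    - [0,0,0,0,0]
    - [0,0,0,0,-1]
    - [0,0,0,0,-1]
    - [0,0,0,0,-1]
    - [0,0,0,0,-1]
    - [0,0,0,0,-1]

```text
t: 13.75
eef_pos: [0.4871, -0.2535, 0.1828]
tool_rot: [0.001, 0.707, 0.707, 0.001]
contact_force: [-1.7, -0.5, 5.8]
gripper_width: 0.116
grasp_force: 58.8
```

>>> carry_out:
  targets:
    - [0,0,-0.7,0,-1]
    - [0,0,0,0,-1]
    - [0,-1.5,0,0,-1]
    - [0,-2,0,0,-1]
    - [0,-2,0,0,-1]
    - [0,-2.4,0,0,-1]
    - [0,0,0,0,-1]
    - [0,0,-3,0,-1]
    - [0,0,-4,0,-1]
    - [0,0,-2,0,-1]
    - [0,0,0,0,-1]

```text
t: 14.85
eef_pos: [0.4096, -0.2538, 0.2814]
tool_rot: [0.002, 0.707, 0.707, 0.002]
contact_force: [0.9, -0.8, -2.1]
gripper_width: 0.118
grasp_force: 58.8
```

```bash
cat >> h.py <<'E'
def tray(im=None):
    im=imaging.read_camera('top') if im is None else im
    m=(im[:,:,:].min(2)>165).astype(np.uint8); m[:, 320:]=0; m[:215]=0; m[:,:125]=0
    m=cv2.morphologyEx(m,cv2.MORPH_CLOSE,np.ones((7,7)))
    n,l,s,_=cv2.connectedComponentsWithStats(m); k=1+s[1:,4].argmax()
    P=cv2.boxPoints(cv2.minAreaRect(cv2.findContours((l==k).astype(np.uint8),0,2)[0][0]))
    W=np.array([w('top',p,.014)[:2] for p in P]); c=W.mean(0); e=[W[1]-W[0],W[2]-W[1]]
    L=max(e,key=np.linalg.norm); L=L if L[1]>0 else -L
    a=np.degrees(np.arctan2(-L[0],L[1])); u=L/np.linalg.norm(L)
    print('tray',c.round(4),'yaw',a.round(1),'sides',[np.linalg.norm(x).round(3) for x in e]); print('slots -,0,+',[(c+u*d).round(4).tolist() for d in (-.115,0,.115)])
E
python3 - <<'E'
from h import *
o,p,R=st(); print(p,o['gripper_width'])
tray(cv2.imread('pics/top0.png')[:,:,::-1])
im=imaging.read_camera('top');tray(im); cv2.imwrite('pics/top4.png',im[:,:,::-1])
E
```

```text
[ 0.40956649 -0.25384217  0.28139943] 0.11796535251155343
tray [0.4496 0.1676] yaw 5.4 sides [np.float64(0.376), np.float64(0.117)]
slots -,0,+ [[0.4605, 0.0531], [0.4496, 0.1676], [0.4387, 0.2821]]
tray [0.4501 0.1613] yaw 5.3 sides [np.float64(0.389), np.float64(0.118)]
slots -,0,+ [[0.4607, 0.0468], [0.4501, 0.1613], [0.4396, 0.2758]]
```

Tray unmoved. Carrying the grey pail to the +y slot (0.4395,0.272).

>>> carry_out:
  targets:
    - [3,0,0,0,-1]
    - [4.8,0,0,0,-1]
    - [4.8,0,0,0,-1]
    - [4.8,0,0,0,-1]
    - [4.8,0,0,0,-1]
    - [4.8,0,0,0,-1]
    - [4.8,0,0,0,-1]
    - [4.8,1,0,0,-1]
    - [4.8,1,0,0,-1]
    - [4.8,1,0,0,-1]
    - [4,0,0,0,-1]
    - [2.4,0,0,0,-1]

```text
t: 16.1
eef_pos: [0.436, 0.2763, 0.2765]
tool_rot: [-0.0, 0.706, 0.708, -0.002]
contact_force: [-0.7, -0.3, -0.9]
gripper_width: 0.121
grasp_force: 58.8
```

>>> carry_out:
  targets:
    - [0,0,0,0,-1]
    - [0,0,3,0,-1]
    - [0,0,4,0,-1]
    - [0,0,3,0,-1]
    - [0,0,1.5,0,-1]
    - [0,0,0.8,0,-1]
    - [0,0,0,0,-1]
    - [0,0,0,0,-1]

```text
t: 16.9
eef_pos: [0.438, 0.2725, 0.1564]
tool_rot: [0.0, 0.707, 0.707, 0.0]
contact_force: [0.2, 0.2, -1.2]
gripper_width: 0.118
grasp_force: 58.8
```

>>> carry_out:
  targets:
    - [0,0,0.4,0,-1]
    - [0,0,0.3,0,-1]
    - [0,0,0.2,0,-1]
    - [0,0,0.1,0,-1]
    - [0,0,0,0,-1]
    - [0,0,0,0,-1]

```text
t: 17.5
eef_pos: [0.438, 0.2735, 0.1469]
tool_rot: [-0.0, 0.707, 0.707, 0.001]
contact_force: [-2.4, -0.7, 6.5]
gripper_width: 0.119
grasp_force: 59.7
```

Contact felt. Releasing, rising, then over to the yellow hook.

>>> carry_out:
  targets:
    - [0,0,0,0,0.0]
    - [0,0,0,0,0.0]
    - [0,0,0,0,0.0]
    - [0,0,0,0,0.0]
    - [0,0,-1,0,0]
    - [0,0,-3,0,0]
    - [0,0,-4.5,0,0]
    - [0,0,-4.5,0,0]
    - [0,0,-4.3,0,0]
    - [0,0,0,0,0.6]

```text
t: 18.5
eef_pos: [0.4403, 0.2743, 0.3255]
tool_rot: [0.0, 0.707, 0.707, 0.006]
contact_force: [0.6, -0.0, -0.7]
gripper_width: 0.654
grasp_force: 0.0
```

>>> carry_out:
  targets:
    - [-2.2,4.4,0,0,0.6]
    - [-2.2,4.4,0,0,0.6]
    - [-2.2,4.4,0,0,0.6]
    - [-2.25,4.4,0,0,0.6]
    - [0,0,0,0,0.6]
    - [0,0,0,0,0.6]

```text
t: 19.1
eef_pos: [0.614, 0.1829, 0.3181]
tool_rot: [0.0, 0.708, 0.706, -0.001]
contact_force: [-0.1, 0.7, -0.5]
gripper_width: 0.804
grasp_force: 0.0
```

Run:
```python
from h import *
c=imaging.calibration('wrist'); o,p,R=st(); print(p,o['gripper_width'])
a=imaging.read_camera('wrist'); cv2.imwrite('pics/w5.png',a[:,:,::-1])
print(px('wrist',(.6165,.185,.222),c),px('wrist',(.4395,.272,.164),c))
```

```text
[0.61397051 0.18293487 0.31805402] 0.8035043823501035
[283.33810349 208.19305847] [85.19609921 97.32580627]
```

View pics/w5.png

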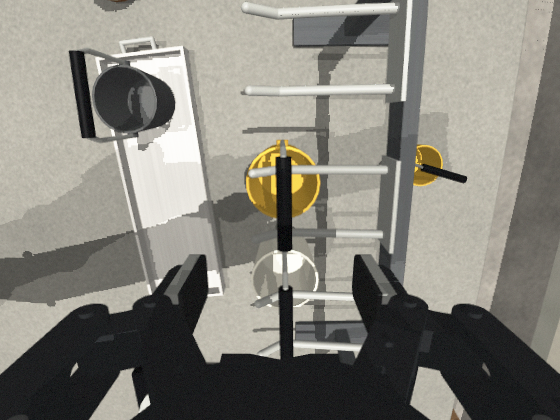

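Grey stands upright in its slot at (130,98). The yellow tube's middle is (284,204), against a prediction of (283,208). Descending with +3 mm in y.

>>> carry_out:
  targets:
    - [0.4,0.25,3,0,0.6]
    - [0,0,3,0,0.6]
    - [0,0,3,0,0.6]
    - [0,0,1.6,0,0.6]
    - [0,0,0.8,0,0.6]
    - [0,0,0,0,0.6]
    - [0,0,0,0,-1]
    - [0,0,0,0,-1]
    - [0,0,0,0,-1]
    - [0,0,0,0,-1]
    - [0,0,0,0,-1]
    - [0,0,0,0,-1]
  force: 60

```text
t: 20.35
eef_pos: [0.6169, 0.1885, 0.2057]
tool_rot: [0.001, 0.707, 0.707, 0.001]
contact_force: [2.3, -0.5, 3.2]
gripper_width: 0.115
grasp_force: 58.4
```

>>> carry_out:
  targets:
    - [0,0,0,0,-1]
    - [0,0,-1,0,-1]
    - [0,0,-1.2,0,-1]
    - [0,0,-1.2,0,-1]
    - [0,0,0,0,-1]
    - [0,0,0,0,-1]

```text
t: 20.95
eef_pos: [0.6159, 0.1885, 0.2391]
tool_rot: [-0.0, 0.707, 0.707, 0.0]
contact_force: [0.2, -0.3, -1.4]
gripper_width: 0.114
grasp_force: 58.5
```

>>> carry_out:
  targets:
    - [0,-2,0,0,-1]
    - [0,-3,0,0,-1]
    - [0,-3,0,0,-1]
    - [0,-2.6,0,0,-1]
    - [0,0,0,0,-1]
    - [-3,0,-1,0,-1]
    - [-4.7,-2.5,-1,0,-1]
    - [-4.8,-2.5,0,0,-1]
    - [-4.8,-2.5,0,0,-1]
    - [-4.8,-2.4,0,0,-1]
    - [-4.8,0,0,0,-1]
    - [0,0,0,0,-1]

```text
t: 22.15
eef_pos: [0.4175, -0.0727, 0.2584]
tool_rot: [0.001, 0.71, 0.704, 0.0]
contact_force: [0.1, 1.8, -1.0]
gripper_width: 0.118
grasp_force: 58.7
```

>>> carry_out:
  targets:
    - [-4.5,0,0,0,-1]
    - [-4.8,0,0,0,-1]
    - [-4.8,0,0,0,-1]
    - [-3,0,0,0,-1]
    - [0,0,0,0,-1]
    - [0,0,2,0,-1]
    - [0,0,2.2,0,-1]
    - [0,0,2,0,-1]
    - [0,0,0,0,-1]
    - [0,0,0,0,-1]

```text
t: 23.15
eef_pos: [0.4185, -0.2373, 0.1962]
tool_rot: [-0.0, 0.707, 0.707, -0.0]
contact_force: [0.3, -0.3, -1.5]
gripper_width: 0.109
grasp_force: 58.7
```

The width drifted a little (0.109), so I'll check the pail before sliding it in.

>>> carry_out:
  targets:
    - [-0.8,0,0,0,-1]
    - [-0.7,0,0,0,-1]
    - [0,0,0,0,-1]
    - [0,0,0,0,-1]

```text
t: 23.55
eef_pos: [0.4184, -0.2529, 0.1964]
tool_rot: [0.0, 0.707, 0.707, 0.0]
contact_force: [-0.9, 0.7, -2.7]
gripper_width: 0.116
grasp_force: 58.7
```

Run:
```python
from h import *
o,p,R=st(); print(p,o['gripper_width'],o['grasp_force'],o['contact_force'])
a=imaging.read_camera('wrist'); b=imaging.read_camera('scene')
cv2.imwrite('pics/w6.png',np.vstack([a[60:340],cv2.resize(b[150:290,80:360],(560,280))])[:,:,::-1])
```

```text
[ 0.41843296 -0.25286183  0.19640608] 0.11616195396072647 58.68701756000519 [-0.93658957  0.68367851 -2.65501706]
```

View pics/w6.png

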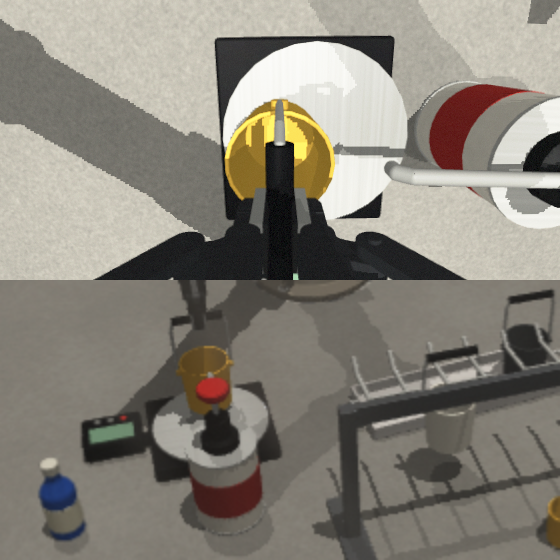

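The yellow pail is upright at (280,160), tube level. Sliding in and setting down.

>>> carry_out:
  targets:
    - [0,0,0.7,0,-1]
    - [0,0,0,0,-1]
    - [0,1.4,0,0,-1]
    - [0,1.8,0,0,-1]
    - [0,1.8,0,0,-1]
    - [0,1.8,0,0,-1]
    - [0,0,0,0,-1]
    - [0,0,0.3,0,-1]
    - [0,0,0.2,0,-1]
    - [0,0,0,0,-1]
    - [0,0,0,0,-1]

```text
t: 24.75
eef_pos: [0.4859, -0.2525, 0.1841]
tool_rot: [-0.0, 0.707, 0.707, 0.0]
contact_force: [-0.2, -0.1, -0.5]
gripper_width: 0.117
grasp_force: 58.8
```

>>> carry_out:
  targets:
    - [0,0,0.1,0,-1]
    - [0,0,0.05,0,-1]
    - [0,0,0,0,-1]
    - [0,0,0,0,-1]

```text
t: 25.15
eef_pos: [0.4868, -0.2531, 0.1841]
tool_rot: [0.001, 0.707, 0.707, 0.001]
contact_force: [-2.2, 0.7, 13.0]
gripper_width: 0.118
grasp_force: 60.2
```

Contact. Releasing, going to the knob and pressing.

>>> carry_out:
  targets:
    - [0,0,-0.1,0,0.0]
    - [0,0,0,0,0.0]
    - [0,0,0,0,0.0]
    - [0,0,0,0,0.0]
    - [0,0,-1,0,0]
    - [0,0,-2,0,0]
    - [0,0,-2.5,0,0]
    - [0,0,-2.3,0,0]
    - [0,0,0,0,-1]
    - [0,0,0,0,-1]
    - [0,0,0,0,-1]

```text
t: 26.25
eef_pos: [0.4859, -0.252, 0.2608]
tool_rot: [-0.001, 0.707, 0.707, -0.0]
contact_force: [-0.8, -0.5, 0.0]
gripper_width: 0.008
grasp_force: 0.0
```

>>> carry_out:
  targets:
    - [0,3,0,0,-1]
    - [0,3.5,0,0,-1]
    - [0,3.5,0,0,-1]
    - [-0.05,2.5,0,0,-1]
    - [0,0,0,0,-1]
    - [0,0,1,0,-1]
    - [0,0,1,0,-1]
    - [0,0,0.5,0,-1]
    - [0,0,0,0,-1]

```text
t: 27.15
eef_pos: [0.6099, -0.2529, 0.2355]
tool_rot: [-0.001, 0.707, 0.707, -0.0]
contact_force: [-0.4, 0.5, 0.4]
gripper_width: 0.003
grasp_force: 0.0
```

>>> carry_out:
  targets:
    - [0,0.2,0.6,0,-1]
    - [0,0,0.6,0,-1]
    - [0,0,0.6,0,-1]
    - [0,0,0.6,0,-1]
    - [0,0,0.3,0,-1]
    - [0,0,0.2,0,-1]
    - [0,0,0.2,0,-1]
    - [0,0,0,0,-1]
    - [0,0,0,0,-1]

```text
t: 28.05
eef_pos: [0.6134, -0.2535, 0.2071]
tool_rot: [0.0, 0.707, 0.707, 0.0]
contact_force: [-5.2, 2.1, 12.9]
gripper_width: -0.0
grasp_force: 6.7
```

>>> carry_out:
  targets:
    - [0,0,0.15,0,-1]
    - [0,0,0.1,0,-1]
    - [0,0,0,0,-1]

```text
t: 28.35
eef_pos: [0.6135, -0.2535, 0.2069]
tool_rot: [0.0, 0.707, 0.707, 0.001]
contact_force: [-11.0, 6.5, 26.8]
gripper_width: 0.002
grasp_force: 14.2
```

>>> carry_out:
  targets:
    - [0,0,-1.5,0,-1]
    - [0,0,-2.5,0,-1]
    - [0,0,-1.8,0,-1]
    - [0,0,0,0,-1]
    - [0,-3,0,0,0]
    - [0,-3.5,0,0,0]
    - [0,-3.5,0,0,0]
    - [0,-2.65,0,0,0]
    - [0,0,0,0,0]
    - [0,0,0,0,0]

```text
t: 29.35
eef_pos: [0.4869, -0.2522, 0.2604]
tool_rot: [-0.0, 0.707, 0.707, 0.0]
contact_force: [0.9, 0.7, 0.2]
gripper_width: 0.497
grasp_force: 0.0
```

Run:
```python
from h import *
o,p,R=st(); print(p,o['gripper_width'],o['contact_force'])
tray()
```

```text
[ 0.48688181 -0.25221233  0.26040719] 0.49667423962397894 [0.85615415 0.68759317 0.22559248]
tray [0.4495 0.1673] yaw 5.4 sides [np.float64(0.377), np.float64(0.118)]
slots -,0,+ [[0.4604, 0.0528], [0.4495, 0.1673], [0.4386, 0.2818]]
```

Full stroke (26.8 N at the stop), tray unmoved. Re-grip and take out.

>>> carry_out:
  targets:
    - [0,0,2.5,0,0]
    - [0,0,2.5,0,0]
    - [0,0,1.9,0,0]
    - [0,0,0.8,0,0]
    - [0,0,0,0,0]
    - [0,0,0,0,-1]
    - [0,0,0,0,-1]
    - [0,0,0,0,-1]
    - [0,0,0,0,-1]
    - [0,0,0,0,-1]
    - [0,0,0,0,-1]

```text
t: 30.5
eef_pos: [0.4874, -0.2533, 0.185]
tool_rot: [0.001, 0.707, 0.707, 0.0]
contact_force: [-1.8, -0.2, 6.8]
gripper_width: 0.113
grasp_force: 58.8
```

>>> carry_out:
  targets:
    - [0,0,-0.7,0,-1]
    - [0,0,0,0,-1]
    - [0,-1.5,0,0,-1]
    - [0,-2,0,0,-1]
    - [0,-2,0,0,-1]
    - [0,-2.4,0,0,-1]
    - [0,0,0,0,-1]
    - [0,0,-3,0,-1]
    - [0,0,-4,0,-1]
    - [0,0,-2,0,-1]
    - [0,0,0,0,-1]

```text
t: 31.6
eef_pos: [0.4099, -0.2537, 0.2836]
tool_rot: [0.002, 0.707, 0.707, 0.002]
contact_force: [0.1, 0.4, -2.0]
gripper_width: 0.114
grasp_force: 58.8
```

>>> carry_out:
  targets:
    - [3,0,0,0,-1]
    - [4.8,0,0,0,-1]
    - [4.8,0,0,0,-1]
    - [4.8,0,0,0,-1]
    - [4.8,1,0,0,-1]
    - [4.8,1,0,0,-1]
    - [4.8,1,0,0,-1]
    - [4.6,1,0,0,-1]
    - [3,0,0,0,-1]
    - [1.6,0,0,0,-1]
    - [0,0,0,0,-1]
    - [0,0,0,0,-1]

```text
t: 32.8
eef_pos: [0.4476, 0.1554, 0.2803]
tool_rot: [0.0, 0.708, 0.707, -0.001]
contact_force: [1.2, -0.5, -2.0]
gripper_width: 0.114
grasp_force: 58.8
```

Run:
```python
from h import *
o,p,R=st(); c=imaging.calibration('wrist'); print(p,o['gripper_width'],o['contact_force'])
a=imaging.read_camera('wrist'); cv2.imwrite('pics/w7.png',a[:,:,::-1])
print(px('wrist',(.4911,.3411,.024),c),px('wrist',(.3763,.3269,.024),c))
```

```text
[0.44755667 0.1554186  0.28033387] 0.11432117775855626 [ 1.23921225 -0.5386255  -1.97045479]
[318.86747219  10.59922406] [216.91001272  24.6638051 ]
```

View pics/w7.png

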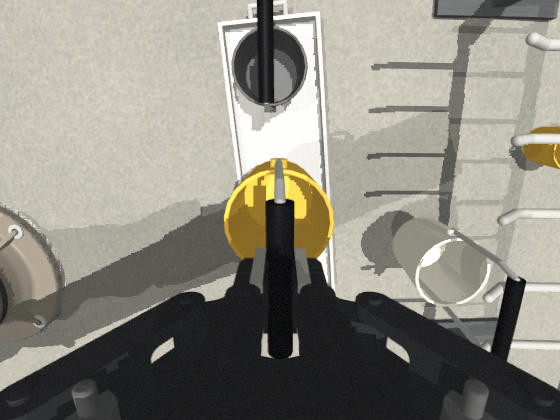

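Tray corners at (319,12) and (219,25) match the prediction, and grey stands inside. Lowering yellow into the middle slot.

>>> carry_out:
  targets:
    - [0.15,0.2,3,0,-1]
    - [0,0,4,0,-1]
    - [0,0,3,0,-1]
    - [0,0,1.5,0,-1]
    - [0,0,0.8,0,-1]
    - [0,0,0.4,0,-1]
    - [0,0,0.3,0,-1]
    - [0,0,0,0,-1]
    - [0,0,0,0,-1]

```text
t: 33.75
eef_pos: [0.4503, 0.1588, 0.1517]
tool_rot: [0.0, 0.707, 0.707, 0.001]
contact_force: [-0.9, 0.3, -2.4]
gripper_width: 0.118
grasp_force: 58.8
```

>>> carry_out:
  targets:
    - [0,0,0.2,0,-1]
    - [0,0,0.1,0,-1]
    - [0,0,0.1,0,-1]
    - [0,0,0,0,-1]
    - [0,0,0,0,-1]

```text
t: 34.25
eef_pos: [0.4514, 0.1595, 0.149]
tool_rot: [0.0, 0.707, 0.707, 0.002]
contact_force: [-3.1, -1.5, 16.8]
gripper_width: 0.114
grasp_force: 60.8
```

>>> carry_out:
  targets:
    - [0,0,-0.15,0,0.0]
    - [0,0,0,0,0.0]
    - [0,0,0,0,0.0]
    - [0,0,0,0,0.0]
    - [0,0,-1,0,0]
    - [0,0,-3,0,0]
    - [0,0,-4.5,0,0]
    - [0,0,-4.5,0,0]
    - [0,0,-4,0,0]
    - [0,0,0,0,0.6]

```text
t: 35.25
eef_pos: [0.4527, 0.1594, 0.3244]
tool_rot: [0.001, 0.707, 0.707, 0.005]
contact_force: [0.2, -0.7, -0.4]
gripper_width: 0.655
grasp_force: 0.0
```

>>> carry_out:
  targets:
    - [-2,4.1,0,0,0.6]
    - [-2,4.2,0,0,0.6]
    - [-2,4.2,0,0,0.6]
    - [-2,4.1,0,0,0.6]
    - [0,0,0,0,0.6]
    - [0,0,0,0,0.6]

```text
t: 35.85
eef_pos: [0.616, 0.0775, 0.3176]
tool_rot: [0.0, 0.708, 0.706, -0.001]
contact_force: [0.9, -0.2, 0.3]
gripper_width: 0.803
grasp_force: 0.0
```

Run:
```python
from h import *
c=imaging.calibration('wrist'); o,p,R=st(); print(p,o['gripper_width'])
a=imaging.read_camera('wrist'); cv2.imwrite('pics/w8.png',a[:,:,::-1])
print(px('wrist',(.617,.079,.222),c),px('wrist',(.4911,.3411,.024),c))
```

```text
[0.61597739 0.0774877  0.31759838] 0.8028310841547998
[281.48841092 208.98001735] [174.64911747 -49.68120838]
```

View pics/w8.png

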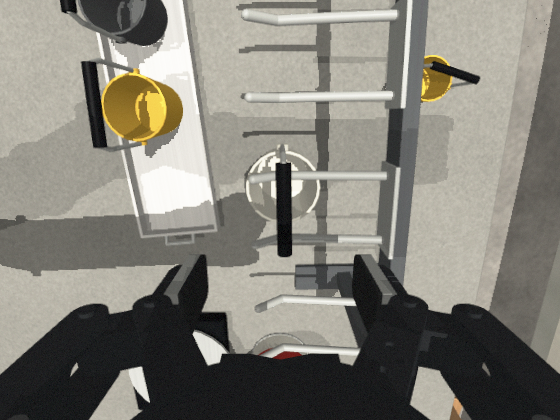

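Yellow stands in the tray at (142,106). The white tube's middle is (284,209), predicted (281,209). Gripping.

>>> carry_out:
  targets:
    - [0.1,0.2,3,0,0.6]
    - [0,0,3,0,0.6]
    - [0,0,3,0,0.6]
    - [0,0,1.6,0,0.6]
    - [0,0,0.8,0,0.6]
    - [0,0,0,0,0.6]
    - [0,0,0,0,-1]
    - [0,0,0,0,-1]
    - [0,0,0,0,-1]
    - [0,0,0,0,-1]
    - [0,0,0,0,-1]
    - [0,0,0,0,-1]

```text
t: 37.1
eef_pos: [0.6187, 0.0796, 0.2053]
tool_rot: [0.001, 0.707, 0.707, 0.001]
contact_force: [2.7, 0.7, 4.4]
gripper_width: 0.116
grasp_force: 58.4
```

>>> carry_out:
  targets:
    - [0,0,0,0,-1]
    - [0,0,-1,0,-1]
    - [0,0,-1.2,0,-1]
    - [0,0,-1.2,0,-1]
    - [0,0,0,0,-1]
    - [0,0,0,0,-1]

```text
t: 37.7
eef_pos: [0.6178, 0.0797, 0.2389]
tool_rot: [-0.0, 0.707, 0.707, 0.0]
contact_force: [-0.8, 0.2, -1.6]
gripper_width: 0.112
grasp_force: 58.5
```

>>> carry_out:
  targets:
    - [0,-2,0,0,-1]
    - [0,-3,0,0,-1]
    - [0,-3,0,0,-1]
    - [0,-2.6,0,0,-1]
    - [0,0,0,0,-1]
    - [-3,0,-1,0,-1]
    - [-4.7,-2.5,-1,0,-1]
    - [-4.8,-2.5,0,0,-1]
    - [-4.8,-2.5,0,0,-1]
    - [-4.8,-2.4,0,0,-1]
    - [0,0,0,0,-1]

```text
t: 38.8
eef_pos: [0.4169, -0.1332, 0.2577]
tool_rot: [-0.0, 0.711, 0.704, -0.0]
contact_force: [0.7, 0.3, -1.0]
gripper_width: 0.116
grasp_force: 58.6
```

>>> carry_out:
  targets:
    - [-4.5,0,0,0,-1]
    - [-4.5,0,0,0,-1]
    - [-1.5,0,0,0,-1]
    - [0,0,0,0,-1]
    - [0,0,2,0,-1]
    - [0,0,2.2,0,-1]
    - [0,0,1.8,0,-1]
    - [0,0,0,0,-1]
    - [0,0,0,0,-1]

```text
t: 39.7
eef_pos: [0.4206, -0.2314, 0.1979]
tool_rot: [-0.0, 0.707, 0.707, -0.0]
contact_force: [0.7, -1.0, -0.4]
gripper_width: 0.114
grasp_force: 58.6
```

>>> carry_out:
  targets:
    - [-1.1,-0.3,0,0,-1]
    - [-1,0,0,0,-1]
    - [0,0,0.9,0,-1]
    - [0,0,0,0,-1]
    - [0,0,0,0,-1]

```text
t: 40.2
eef_pos: [0.4169, -0.2531, 0.1884]
tool_rot: [-0.0, 0.707, 0.707, -0.0]
contact_force: [-0.4, 0.2, -2.0]
gripper_width: 0.115
grasp_force: 58.6
```

Run:
```python
from h import *
o,p,R=st(); print(p,o['gripper_width'],o['grasp_force'],o['contact_force'])
a=imaging.read_camera('wrist'); b=imaging.read_camera('scene')
cv2.imwrite('pics/w9.png',np.vstack([a[60:340],cv2.resize(b[150:290,80:360],(560,280))])[:,:,::-1])
```

```text
[ 0.41690294 -0.25305226  0.18839993] 0.11537776180651009 58.593090176582336 [-0.39587558  0.23735657 -1.95002076]
```

View pics/w9.png

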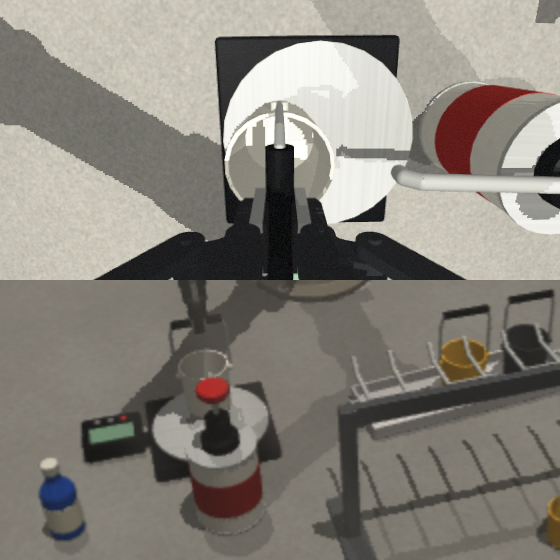

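White is upright, and grey and yellow stand in the tray. Sliding in +7 cm and setting down.

>>> carry_out:
  targets:
    - [0,1.5,0,0,-1]
    - [0,1.8,0,0,-1]
    - [0,1.8,0,0,-1]
    - [0,1.8,0,0,-1]
    - [0,0,0,0,-1]
    - [0,0,0.3,0,-1]
    - [0,0,0.2,0,-1]
    - [0,0,0.1,0,-1]
    - [0,0,0,0,-1]
    - [0,0,0,0,-1]

```text
t: 41.3
eef_pos: [0.4863, -0.2535, 0.1837]
tool_rot: [0.0, 0.707, 0.707, 0.001]
contact_force: [0.0, 0.8, 6.7]
gripper_width: 0.113
grasp_force: 59.6
```

>>> carry_out:
  targets:
    - [0,0,0,0,0.0]
    - [0,0,0,0,0.0]
    - [0,0,0,0,0.0]
    - [0,0,0,0,0.0]
    - [0,0,-1,0,0]
    - [0,0,-2,0,0]
    - [0,0,-2.5,0,0]
    - [0,0,-2.4,0,0]
    - [0,0,0,0,-1]
    - [0,0,0,0,-1]
    - [0,0,0,0,-1]

```text
t: 42.4
eef_pos: [0.4858, -0.2528, 0.2611]
tool_rot: [-0.001, 0.707, 0.707, -0.0]
contact_force: [-0.6, 0.6, -0.1]
gripper_width: 0.01
grasp_force: 0.0
```

>>> carry_out:
  targets:
    - [0,3,0,0,-1]
    - [0,3.5,0,0,-1]
    - [0,3.5,0,0,-1]
    - [0,2.5,0,0,-1]
    - [0,0,0,0,-1]
    - [0,0,1,0,-1]
    - [0,0,1,0,-1]
    - [0,0,0.5,0,-1]
    - [0,0,0,0,-1]

```text
t: 43.3
eef_pos: [0.6098, -0.2532, 0.2357]
tool_rot: [-0.001, 0.707, 0.707, -0.0]
contact_force: [1.0, 1.0, 0.3]
gripper_width: 0.003
grasp_force: 0.0
```

>>> carry_out:
  targets:
    - [0,0.2,0.6,0,-1]
    - [0,0,0.6,0,-1]
    - [0,0,0.6,0,-1]
    - [0,0,0.6,0,-1]
    - [0,0,0.3,0,-1]
    - [0,0,0.2,0,-1]
    - [0,0,0.2,0,-1]
    - [0,0,0.1,0,-1]
    - [0,0,0,0,-1]
    - [0,0,0,0,-1]

```text
t: 44.3
eef_pos: [0.6132, -0.2538, 0.2071]
tool_rot: [0.0, 0.707, 0.707, 0.001]
contact_force: [-7.7, 2.6, 17.7]
gripper_width: 0.004
grasp_force: 8.9
```

>>> carry_out:
  targets:
    - [0,0,0.15,0,-1]
    - [0,0,0,0,-1]

```text
t: 44.5
eef_pos: [0.6133, -0.2538, 0.2069]
tool_rot: [0.0, 0.707, 0.707, 0.001]
contact_force: [-10.5, 5.4, 27.2]
gripper_width: -0.003
grasp_force: 13.5
```

>>> carry_out:
  targets:
    - [0,0,-1.5,0,-1]
    - [0,0,-2.5,0,-1]
    - [0,0,-1.8,0,-1]
    - [0,0,0,0,-1]
    - [0,-3,0,0,0]
    - [0,-3.5,0,0,0]
    - [0,-3.5,0,0,0]
    - [0,-2.65,0,0,0]
    - [0,0,0,0,0]
    - [0,0,0,0,0]

```text
t: 45.5
eef_pos: [0.4868, -0.2525, 0.2607]
tool_rot: [-0.0, 0.707, 0.707, 0.0]
contact_force: [0.2, 0.1, 0.2]
gripper_width: 0.5
grasp_force: 0.0
```

>>> carry_out:
  targets:
    - [0,0,2.5,0,0]
    - [0,0,2.5,0,0]
    - [0,0,1.9,0,0]
    - [0,0,0.8,0,0]
    - [0,0,0,0,0]
    - [0,0,0,0,-1]
    - [0,0,0,0,-1]
    - [0,0,0,0,-1]
    - [0,0,0,0,-1]
    - [0,0,0,0,-1]
    - [0,0,0,0,-1]

```text
t: 46.6
eef_pos: [0.4873, -0.2536, 0.1852]
tool_rot: [0.001, 0.707, 0.707, 0.001]
contact_force: [-1.0, 0.6, 6.2]
gripper_width: 0.116
grasp_force: 58.8
```

>>> carry_out:
  targets:
    - [0,0,-0.7,0,-1]
    - [0,0,0,0,-1]
    - [0,-1.5,0,0,-1]
    - [0,-2,0,0,-1]
    - [0,-2,0,0,-1]
    - [0,-2.4,0,0,-1]
    - [0,0,0,0,-1]
    - [0,0,-3,0,-1]
    - [0,0,-4,0,-1]
    - [0,0,-2,0,-1]
    - [0,0,0,0,-1]

```text
t: 47.7
eef_pos: [0.4098, -0.254, 0.2839]
tool_rot: [0.002, 0.707, 0.707, 0.002]
contact_force: [-0.2, 1.2, -1.5]
gripper_width: 0.117
grasp_force: 58.8
```

Run:
```python
from h import *
o,p,R=st(); print(p,o['gripper_width'],o['grasp_force'])
b=imaging.read_camera('top'); cv2.imwrite('pics/t10.png',cv2.resize(b[180:320,110:390],None,fx=2.8,fy=2.8,interpolation=cv2.INTER_CUBIC)[:,:,::-1])
for q in [(.4911,.3411),(.5222,-.0133),(.4091,-.0236),(.3763,.3269)]: print((px('top',(*q,.024))-[110,180])*2.8)
```

```text
[ 0.40980429 -0.25395141  0.28394193] 0.11686638898046313 58.77978980541229
[127.29300905 174.81344342]
[467.25167628 140.57234795]
[478.89510339 249.38667868]
[137.40815124 286.81515762]
```

View pics/t10.png

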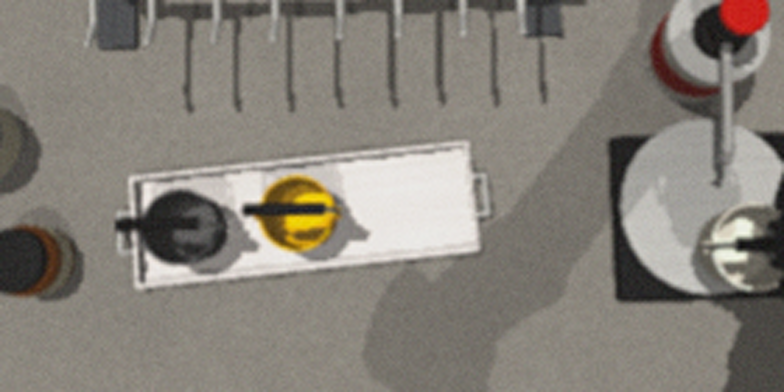

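The tray has not moved: its corners are at (130,178), (467,143), (480,250) and (137,287), as predicted. White goes to (0.460,0.044).

>>> carry_out:
  targets:
    - [3,0,0,0,-1]
    - [4.8,1,0,0,-1]
    - [4.8,1.2,0,0,-1]
    - [4.8,1.2,0,0,-1]
    - [4.8,1.2,0,0,-1]
    - [4.2,0.4,0,0,-1]
    - [2.4,0,0,0,-1]
    - [1,0,0,0,-1]
    - [0,0,0,0,-1]
    - [0,0,0,0,-1]

```text
t: 48.75
eef_pos: [0.4574, 0.0432, 0.2807]
tool_rot: [-0.0, 0.708, 0.706, -0.001]
contact_force: [-0.4, -0.1, -1.5]
gripper_width: 0.113
grasp_force: 58.8
```

>>> carry_out:
  targets:
    - [0,0,3,0,-1]
    - [0,0,3,0,-1]
    - [0,0,2,0,-1]
    - [0,0,0,0,-1]
    - [0,0,0,0,-1]

```text
t: 49.25
eef_pos: [0.4579, 0.0433, 0.2017]
tool_rot: [0.0, 0.708, 0.706, -0.0]
contact_force: [1.0, 0.3, -0.7]
gripper_width: 0.115
grasp_force: 58.8
```

>>> carry_out:
  targets:
    - [0,0.2,2,0,-1]
    - [0,0,1.5,0,-1]
    - [0,0,0.9,0,-1]
    - [0,0,0.4,0,-1]
    - [0,0,0.3,0,-1]
    - [0,0,0.15,0,-1]
    - [0,0,0,0,-1]
    - [0,0,0,0,-1]

```text
t: 50.05
eef_pos: [0.4602, 0.0449, 0.1493]
tool_rot: [0.0, 0.707, 0.707, 0.001]
contact_force: [-0.6, 0.3, 1.7]
gripper_width: 0.115
grasp_force: 59.3
```

>>> carry_out:
  targets:
    - [0,0,0.05,0,-1]
    - [0,0,0,0,0]
    - [0,0,0,0,0.0]
    - [0,0,0,0,0.0]
    - [0,0,0,0,0.0]
    - [0,0,-1,0,0]
    - [0,0,-3,0,0]
    - [0,0,-4.5,0,0]
    - [0,0,-4.5,0,0]
    - [0,0,-4,0,0]
    - [-4,0,0,0,0]
    - [-4.5,0,0,0,0]

```text
t: 51.25
eef_pos: [0.4606, -0.04, 0.3203]
tool_rot: [0.001, 0.706, 0.709, 0.002]
contact_force: [0.5, -0.8, -1.4]
gripper_width: 0.503
grasp_force: 0.0
```

>>> carry_out:
  targets:
    - [-4,0,0,0,0]
    - [-4,0,0,0,0]
    - [-3,0,0,0,0]
    - [0,0,0,0,0]
    - [0,0,0,0,0]
    - [0,0,0,0,0]

```text
t: 51.85
eef_pos: [0.4598, -0.149, 0.3183]
tool_rot: [-0.0, 0.707, 0.708, 0.0]
contact_force: [0.5, 0.3, -0.3]
gripper_width: 0.5
grasp_force: 0.0
```

Run:
```python
from h import *
o,p,R=st(); print(o['t'],p)
b=imaging.read_camera('top');a=imaging.read_camera('scene'); cv2.imwrite('pics/t11.png',np.vstack([cv2.resize(b[130:310,70:390],(560,315)),cv2.resize(a[140:290,150:430],(560,280))])[:,:,::-1])
```

```text
51.85 [ 0.45981143 -0.14902599  0.31833633]
```

View pics/t11.png

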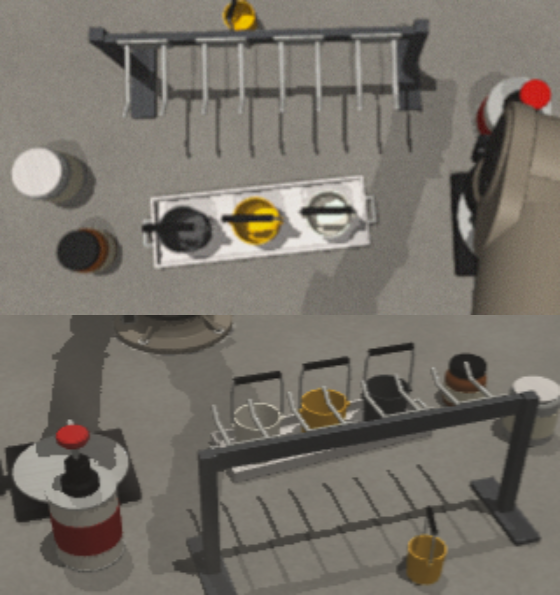

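All three pails (grey (185,230), yellow (256,220), white (330,213)) stand upright in the tray, the knob is up, and the bystanders in view have not moved. Handing in.

```bash
python3 -c "
from station import bot
print(bot.hand_in())"
```

```text
the job is handed in; nothing more can be done
None
```

I handed the job in after about 52 s: the grey, yellow and white pails (no blue was there) each got a full pump stroke in that order and now stand upright in the carry tray. The hand-in returned no verdict.

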